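# Square up the barrel blanks on the gang-marking board

### The arm

A 6-joint arm with a two-finger parallel gripper is mounted at the origin on the work surface. World frame = base frame: x ahead of the robot, y to its left, z up, the work surface at z = 0. Lengths are in m, angles in rad, forces in N, time in s.
With the tool pointing down it reaches from about 0.25 to 0.725 m from the base axis. Payload 4 kg.
Tool frame: the origin (TCP) lies at the very end of the fingers, on their centre line; the grasp point (between the pads) lies behind it (ctrl.grasp_offset is the z of the grasp point in the tool frame, in m); z points along the fingers, y is the line along which they close (so a half turn about z gives the same grasp; the last joint's range is limited). The gripper opens to 85 mm and grips with 20 to 120 N. Pads are 22 mm wide; open, the fingers measure 114 mm over their backs; the gripper's body (76 mm by 85 mm) begins 54 mm behind the grasp point. The pads swing forward as they close: fully open they stand 13 mm farther back than shut.
Start: joints at [1.343, 0.241, 0.005, 1.335, 0, 1.571], TCP at [0.113, 0.487, 0.231] pointing down, gripper open.
Joint ranges: [-2.72, 2.72], [-1.05, 1.87], [-1.09, 1.28], [-1.99, 2.15], [-1.42, 1.44], [-3.14, 3.14]. Speed limits (rad/s): [2.79, 2.79, 3.14, 3.14, 3.14, 3.14].

### API

Orientations are given as a 3x3 rotation matrix whose columns are the frame's x, y, z axes.
In Python, from station import ctrl, cams gives the robot as it stands.
- The arm moves only by the tool step_arm, never from a script. Its argument "rows" is a list of rows, each a list of 3 entries, a list of its own where there are three numbers: the shift along the tool's x, y, z each as a share of 0.05 m, from -1 to 1, then the turn, a rotation vector about the tool's x, y, z each as a share of 180 degrees, from -1 to 1, then the opening, from 0 (shut) to 1 (fully open). A call has 1 to 10 rows; each row shifts and turns the commanded pose from where the row before left it, along the tool's axes as they then stand; what a row does not reach is not made up. A row lasts 1/10 s, in which the tool goes at most 50 mm and 8.59 degrees, less where a joint would pass 70% of its speed; a pose out of reach is approached as far as the arm can. A call with a number of a shift or a turn outside -1 to 1 is refused whole. A call with a gripper value outside its range is refused whole. The fingers move at their own pace and stop on an object; "newtons" is the grip in N (left out, the last holds). Time passes only in rows, so rows that do not move let the fingers close. It gives the time, the measured TCP pose, the force, the opening and the grip force at its end, in the units of the state.
- ctrl.sense(): the state, without advancing time (a new reading comes with each control period).
- cams.grab_frame(name): name is "side" or "top" or "wrist"; returns the picture (384x512x3 uint8, blue, green, red); there is no depth.
- cams.camera_params(name): a dict with "K" (3x3 intrinsics, pixels), "rvec" (rotation vector, rad) and "tvec" (3), from world to camera coordinates, as OpenCV has them; the wrist camera has in their place "mount" (4x4, takes a point from camera to tool coordinates, whose origin is the TCP and whose axes are the flange's). Camera axes: x right, y down, z forward; pixel columns grow to the right and rows downward; lengths in m; the calibration is good to about 2 mm. The wrist camera is an equidistant fisheye: a pixel r from the principal point sees the ray r / f radians off the axis. A picture is of the moment at which its call begins: read the wrist's pose just before it. camera_params takes no time and is no camera call.
- ctrl.close_job(): hands the job in; it is judged then, once.
The state is a dict: "time": time; "joint_pos": joint angles; "qd": joint speeds; "joint_torque": joint torques, N m; "ee_pos": TCP position; "tool_rot": TCP orientation; "ft_force": force on the tool from outside, world axes, zero at the start; "wrist_torque": the same for the moment, N m; "grip_width": opening from 0.0 (shut) to 1.0 (fully open); "finger_force": force on a finger pad.
Only numpy, scipy, OpenCV 4.12 (cv2) and the standard library are available. Lean on these libraries where they do the work, as an engineer would, in place of code of your own. Each camera call takes 0.05 s, during which the arm holds its last target. There are 200 camera calls.

### The job

Nudge the four wooden barrel blanks into one close, square row on the marking board: side by side against the long ruled fence, and every one slid endways until its far end is fully home against the end stop (they are rough-cut to different lengths, so the near ends will not line up). Then push the hinged keeper gate shut beside the row until it snaps fully home on its ball catch. Push gently so as not to bruise the wood, and leave everything else on the table standing where it is.

Things in the scene. Friction and masses are not known exactly. Their poses are not given: they have to be found in the camera images.
- board: gang-marking board: plywood base 250 x 250 mm, fixed. Origin at table height; x points away from the robot to the end stop, y to the ruled fence, z up. The base spans x -145 to +105, y -125 to +125 mm; its top is 12 mm up. The near (-x) side of the row is open. A blank that is home has its origin at x = +10 mm. The shut gate's inner face is at y = -0.5 mm: 105.5 mm from the fence for a 104 mm row.
- fence (a point): middle of the foot of the ruled fence's inner face, on the base's top. The fence runs along the board's x from -140 to +85 mm, inner face at board y = +105 mm, 20 mm thick, 24 mm high above the base, with a steel rule on top.
- stop (a point): middle of the foot of the end stop's inner face, on the base's top. The stop runs along the board's y from 0 to +105 mm, inner face at board x = +65 mm, 20 mm thick, 24 mm high above the base.
- post (a point): centre of the top of the catch post, 46 mm above the table. The post measures 30 mm (board x -136 to -106) by 20 mm (board y -26 to -6); a sprung steel ball stands 4 mm out of its far (+x) face.
- gate (a joint): angle of the keeper gate: 0 = shut along the row, growing as it swings out to -y, 1.57 = pointing to board -y, limit 2.05. Starts wide open, stays where left (light friction). From about 0.07 rad it rides on the sprung catch ball: about 7 N at the tip passes it, then it snaps in and is held at 0 to 0.01. A blank standing proud of the row keeps it from shutting.
- hinge (a point): the gate's upright hinge axis, at board x = +75 mm, y = -8.5 mm, 29 mm above the table.
- gate_tip (a point): free end of the gate bar, on its centre line, 172 mm from the hinge axis, 29 mm above the table. The beech bar is 16 mm thick and 14 to 44 mm above the table; a brass nose stands 8 mm past this point. A round brass knob (17 mm wide, top 58 mm above the table) stands on the bar 145 mm from the hinge axis.
- blank1: plain dark-wood pencil-barrel blank: a straight bar 26 x 26 mm, about 60 g, lying flat; over 40 N from the gripper bruises it. The four are rough-cut to 104 to 128 mm; which is which is not told: see or feel the near end. Origin on the underside's centre line, 55 mm behind the trued far end; x points along the blank to that end (the one facing the end stop), z up.
- blank2: plain dark-wood pencil-barrel blank: a straight bar 26 x 26 mm, about 60 g, lying flat; over 40 N from the gripper bruises it. The four are rough-cut to 104 to 128 mm; which is which is not told: see or feel the near end. Origin on the underside's centre line, 55 mm behind the trued far end; x points along the blank to that end (the one facing the end stop), z up.
- blank3: plain dark-wood pencil-barrel blank: a straight bar 26 x 26 mm, about 60 g, lying flat; over 40 N from the gripper bruises it. The four are rough-cut to 104 to 128 mm; which is which is not told: see or feel the near end. Origin on the underside's centre line, 55 mm behind the trued far end; x points along the blank to that end (the one facing the end stop), z up.
- blank4: plain dark-wood pencil-barrel blank: a straight bar 26 x 26 mm, about 60 g, lying flat; over 40 N from the gripper bruises it. The four are rough-cut to 104 to 128 mm; which is which is not told: see or feel the near end. Origin on the underside's centre line, 55 mm behind the trued far end; x points along the blank to that end (the one facing the end stop), z up.
- plug: bystander: chrome end plug, upright, 27 mm wide, 62 mm high; origin under its centre. On the table outside the near end of the fence.
- cap: bystander: translucent orange cap, upright, 32 mm wide, 63 mm high; origin under its centre. On the table at the gate side of the board.
- housing: bystander: steel clutch housing, upright, 30 mm wide, 74 mm high; origin under its centre. On the table outside the fence.
- knife: bystander: marking knife lying flat, 160 mm long along its x, 14 mm wide, 12 mm high; on the table beyond the end stop.
- tin: bystander: blue enamel tin mug, 84 mm wide, 78 mm high; origin under its centre.
- mallet: bystander: wooden mallet lying down, 290 mm long along its x, head 60 mm wide and 95 mm across.
- stand: bystander: slotted beech stand with five upright grey barrels, 240 x 75 mm, 160 mm high, fixed; origin under its centre.

How it is judged:
At the end, for the whole second after the job is handed in: All four blanks lie flat and still, far ends within 2 mm of the end stop, square to the board within 0.03 rad, side by side between fence and gate (at most about 2 mm slack in all); the gate is shut on its catch (under 0.025 rad) (x of each of blank1, blank2, blank3, blank4 in the frame of board above 0.008 m and y of blank1 in the frame of board between 0.0115 and 0.094 m and z of each of blank1, blank2, blank3, blank4 in the frame of board below 0.015 m and angle between the x axis of each of blank1, blank2, blank3, blank4 and the x axis of board, either way round below 0.03 rad and angle between each of blank1, blank2, blank3, blank4's own z axis and vertical below 0.05 rad and linear speed of each of blank1, blank2, blank3, blank4 below 0.01 m/s and y of blank2 in the frame of board between 0.0115 and 0.094 m and y of blank3 in the frame of board between 0.0115 and 0.094 m and y of blank4 in the frame of board between 0.0115 and 0.094 m and value of joint gate below 0.025 rad); the robot touches nothing.
It fails at once if a blank is bruised: pressed by the gripper with more than 40 N (contact force between the fingers and blank1 above 40 N or contact force between the fingers and blank2 above 40 N or contact force between the fingers and blank3 above 40 N or contact force between the fingers and blank4 above 40 N).
It fails at once if something else on the table is shifted by more than 10 mm or knocked over (distance of any of plug, cap, housing, knife, tin, mallet from where it was at the start of the episode above 0.01 m or angle between any of plug, cap, housing, knife, tin, mallet's own z axis and vertical above 0.3 rad).
It also fails if it takes over 70 s, if anything falls off the work surface, if the arm or the gripper's body presses on something with over 40 N, if the wrist force passes 120 N, or if a joint passes its speed limit or range.

## Working session

There is one attempt and no reset: what is moved stays moved. The work goes in short steps, Python scripts to look and compute and a tool call to move; the robot and the scene stay as the last step left them, time stands still between calls to the robot, and variables do not carry over. Pictures are saved under pics/ and viewed, at most 10 in all, crops included, and the job is handed in when it is done.

Besides the shell and the picture viewer there is one more tool, called after "Emit:" by a JSON object that holds its "name" and its "arguments". step_arm: Moves the arm, as the interface text tells. Its arguments: {"type":"object","properties":{"rows":{"type":"array","items":{"type":"array"}},"newtons":{"type":"number"}},"required":["rows"]}

```bash
mkdir -p pics; ls; python3 - <<'E'
from station import ctrl,cams
import cv2
for n in ("side","top"):
    cv2.imwrite(f"pics/{n}0.png",cams.grab_frame(n)); p=cams.camera_params(n); print(n,p)
s=ctrl.sense(); print(s)
print(cams.camera_params("wrist"),ctrl.grasp_offset)
E
```

```text
pics
side {'K': array([[384.87069913,   0.        , 260.32962053],
       [  0.        , 384.87069913, 191.07031447],
       [  0.        ,   0.        ,   1.        ]]), 'rvec': array([ 0.24979843, -2.67471549,  1.41487951]), 'tvec': array([0.52724237, 0.11103081, 1.10330988])}
top {'K': array([[479.29355088,   0.        , 254.90284139],
       [  0.        , 479.29355088, 192.79813831],
       [  0.        ,   0.        ,   1.        ]]), 'rvec': array([ 2.14102735, -2.09629475,  0.18544864]), 'tvec': array([0.01121565, 0.55527026, 1.38968964])}
{'time': 0.1, 'joint_pos': array([ 1.34297195e+00,  2.41334324e-01,  3.89038661e-03,  1.33521646e+00,
       -2.03058241e-05,  1.57078634e+00]), 'qd': array([ 0.00122113, -0.0009206 ,  0.00193703, -0.00058037,  0.00010723,
        0.00088582]), 'joint_torque': array([-1.19106735e-03, -3.73136222e+01,  2.53010738e+01,  1.08724041e-02,
       -7.54458188e-05,  9.17013836e-06]), 'ee_pos': array([0.11280953, 0.48653605, 0.23051564]), 'tool_rot': array([[-9.74162345e-01,  2.25848542e-01, -4.01234708e-04],
       [ 2.25848898e-01,  9.74160644e-01, -1.82048659e-03],
       [-2.02871805e-05, -1.86406790e-03, -9.99998262e-01]]), 'ft_force': array([-0.00205778,  0.03804007, -0.4375204 ]), 'wrist_torque': array([ 0.0141814 , -0.04765946, -0.07034524]), 'finger_force': 0.0, 'grip_width': 0.9974112173116106}
{'K': array([[297.31863964,   0.        , 256.27631512],
       [  0.        , 297.31863964, 190.76163989],
       [  0.        ,   0.        ,   1.        ]]), 'mount': array([[ 3.66393399e-04, -9.59750586e-01, -2.80853481e-01,
         7.12256136e-02],
       [ 9.99999907e-01,  2.87448738e-04,  3.22282887e-04,
         1.55300936e-04],
       [-2.28580212e-04, -2.80853572e-01,  9.59750602e-01,
        -1.42542361e-01],
       [ 0.00000000e+00,  0.00000000e+00,  0.00000000e+00,
         1.00000000e+00]])} -0.0187
```

View pics/top0.png

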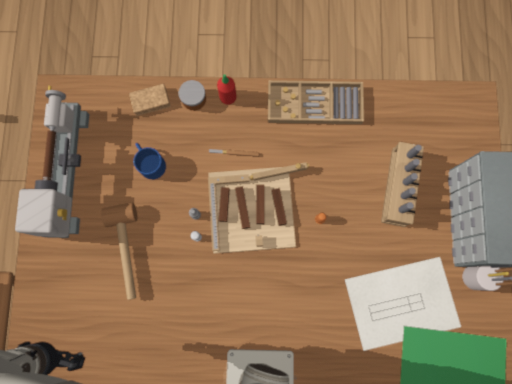

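View pics/side0.png

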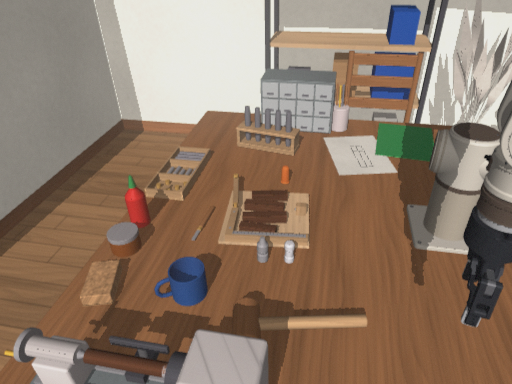

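The top view shows the board at px (208–296, 168–252), with the fence left, stop at the top and post near (259,240). The four dark blanks sit around (224,204), (243,208), (260,204) and (279,206). The open gate runs from (250,178) to (305,167), the cap is at (321,217), and the plug and housing are at (195,236) and (195,213). The side view agrees. Next I'll move the wrist camera over the board.

```bash
cat > h.py <<'E'
import numpy as np,cv2
from station import ctrl,cams
def ray(n,uv,pose=None):
    p=cams.camera_params(n);K=p["K"];uv=np.atleast_2d(np.array(uv,float))
    if n=="wrist":
        d=(uv-K[:2,2])/K[0,0];r=np.linalg.norm(d,axis=1,keepdims=True)+1e-12
        v=np.hstack([d/r*np.sin(r),np.cos(r)])
        pos,R=pose;M=p["mount"]
        return R@M[:3,3]+pos,(R@M[:3,:3]@v.T).T
    R=cv2.Rodrigues(p["rvec"])[0]
    v=np.hstack([(uv-K[:2,2])/[K[0,0],K[1,1]],np.ones((len(uv),1))])
    return -R.T@p["tvec"],v@R
def onz(n,uv,z,pose=None):
    c,d=ray(n,uv,pose);return c+d*((z-c[2])/d[:,2])[:,None]
def proj(n,P,pose=None):
    p=cams.camera_params(n);K=p["K"];P=np.atleast_2d(np.array(P,float))
    if n=="wrist":
        pos,R=pose;M=p["mount"];q=((P-pos)@R-M[:3,3])@M[:3,:3]
        rho=np.linalg.norm(q[:,:2],axis=1);a=np.arctan2(rho,q[:,2])
        return K[:2,2]+q[:,:2]/rho[:,None]*a[:,None]*K[0,0]
    return cv2.projectPoints(P,p["rvec"],p["tvec"],K,None)[0].reshape(-1,2)
def wshot(name):
    s=ctrl.sense();im=cams.grab_frame("wrist");cv2.imwrite(f"pics/{name}.png",im)
    np.savez(f"pics/{name}.npz",pos=s["ee_pos"],R=s["tool_rot"],im=im);return s
def load(name):
    z=np.load(f"pics/{name}.npz");return z["im"],(z["pos"],z["R"])
E
python3 - <<'E'
from h import *
for z,l in ((.012,[(208,171),(212,252),(296,248),(292,170)]),(.029,[(250,178),(305,167)]),(.038,[(224,204),(243,208),(260,204),(279,206)]),(.046,[(259,240)]),(.03,[(321,217),(195,236),(195,213)])): print(onz("top",l,z).round(3).tolist())
print(proj("wrist",[[.113,.487,0],[.163,.487,0]],(ctrl.sense()["ee_pos"],ctrl.sense()["tool_rot"])))
E
```

```text
[[0.629, 0.171, 0.012], [0.378, 0.149, 0.012], [0.395, -0.105, 0.012], [0.637, -0.091, 0.012]]
[[0.605, 0.039, 0.029], [0.643, -0.129, 0.029]]
[[0.521, 0.116, 0.038], [0.51, 0.058, 0.038], [0.523, 0.007, 0.038], [0.518, -0.051, 0.038]]
[[0.414, 0.008, 0.046]]
[[0.489, -0.178, 0.03], [0.423, 0.2, 0.03], [0.493, 0.204, 0.03]]
[[256.79217192 162.26903077]
 [265.32803435 198.66164472]]
```

Emit:
{"name": "step_arm", "arguments": {"rows": [[[-0.86, -0.72, 0], [0, 0, 0], 0], [[-0.86, -0.72, 0], [0, 0, 0], 0], [[-0.86, -0.72, 0], [0, 0, 0], 0], [[-0.86, -0.72, 0], [0, 0, 0], 0], [[-0.86, -0.72, 0], [0, 0, 0], 0], [[-0.86, -0.72, 0], [0, 0, 0], 0], [[-0.86, -0.72, 0], [0, 0, 0], 0], [[-0.86, -0.72, 0], [0, 0, 0], 0], [[-0.86, -0.72, 0], [0, 0, 0], 0], [[-0.86, -0.72, 0], [0, 0, 0], 0]]}}

```text
time: 1.1
ee_pos: [0.4145, 0.0859, 0.2312]
tool_rot: [[-0.974, 0.226, -0.0], [0.226, 0.974, 0.0], [0.0, 0.0, -1.0]]
ft_force: [0.8, 0.7, 0.9]
grip_width: 0.001
finger_force: 0.0
```

Emit:
{"name": "step_arm", "arguments": {"rows": [[[0, 0, 0], [0, 0, -0.036], 0], [[0, 0, 0], [0, 0, -0.036], 0], [[0, 0, 0], [0, 0, 0], 0], [[0, 0, 0], [0, 0, 0], 0]]}}

```text
time: 1.5
ee_pos: [0.4136, 0.0878, 0.231]
tool_rot: [[-1.0, 0.004, -0.001], [0.004, 1.0, -0.0], [0.001, -0.0, -1.0]]
ft_force: [0.8, -0.2, -0.1]
grip_width: -0.002
finger_force: 0.0
```

```bash
python3 - <<'E'
from h import *
s=wshot("w1");print(s["ee_pos"],s["tool_rot"].round(3).tolist(),s["joint_pos"].round(2),s["time"])
im,_=load("w1");cv2.imwrite("pics/w1b.png",cv2.resize(im,(800,600),interpolation=cv2.INTER_CUBIC))
E
```

```text
[0.41362865 0.08779292 0.23101501] [[-1.0, 0.004, -0.001], [0.004, 1.0, -0.0], [0.001, -0.0, -1.0]] [ 0.21  0.09 -0.18  1.3  -0.    0.21] 1.5
```

View pics/w1b.png

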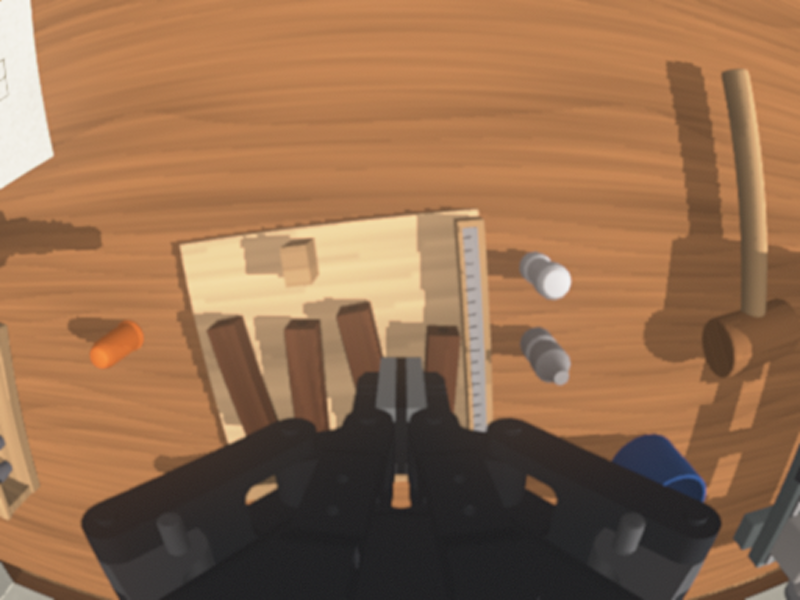

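The view is from behind, with the robot at the top. The fence is at px (470,320), the post at (297,262), and the near ends of the blanks are visible, but the hand hides the stop and gate. Moving the hand farther out will expose them.

Emit:
{"name": "step_arm", "arguments": {"rows": [[[-0.84, -0.22, 0], [0, 0, 0], 0], [[-0.84, -0.22, 0], [0, 0, 0], 0], [[-0.84, -0.22, 0], [0, 0, 0], 0], [[-0.84, -0.22, 0], [0, 0, 0], 0], [[-0.84, -0.22, 0], [0, 0, 0], 0], [[0, 0, 0], [0, 0, 0], 0], [[0, 0, 0], [0, 0, 0], 0], [[0, 0, 0], [0, 0, 0], 0]]}}

```text
time: 2.35
ee_pos: [0.6228, 0.0332, 0.2314]
tool_rot: [[-1.0, 0.001, -0.001], [0.001, 1.0, 0.0], [0.001, 0.0, -1.0]]
ft_force: [-0.0, 0.2, 0.2]
grip_width: -0.001
finger_force: 0.0
```

```bash
python3 - <<'E'
from h import *
s=wshot("w2");print(s["ee_pos"],s["tool_rot"].round(3).tolist(),s["time"])
im,_=load("w2");cv2.imwrite("pics/w2b.png",cv2.resize(im,(800,600),interpolation=cv2.INTER_CUBIC))
E
```

```text
[0.62278803 0.03323473 0.23139659] [[-1.0, 0.001, -0.001], [0.001, 1.0, 0.0], [0.001, 0.0, -1.0]] 2.35
```

View pics/w2b.png

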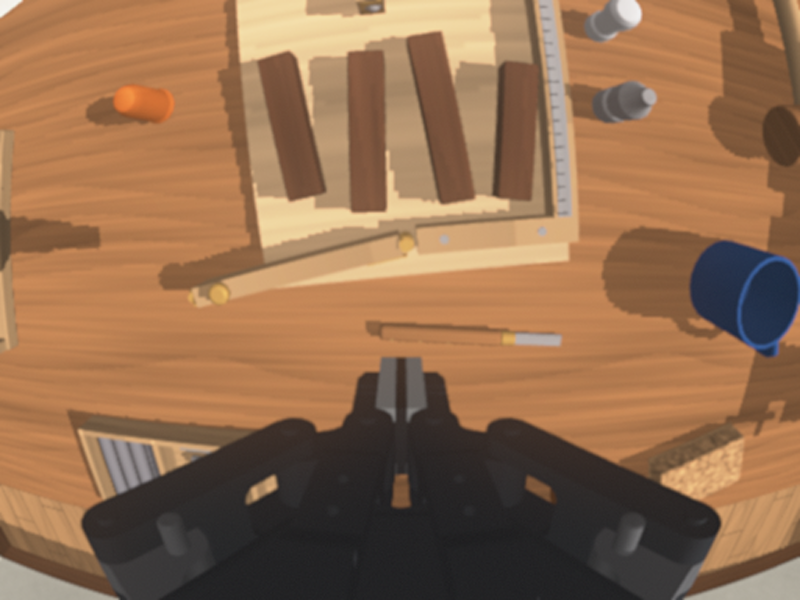

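The board, gate and all four blanks are now in clear view. The hinge is at (406,243), the gate tip nose near (193,297), the knob at (219,293), and the knife at (460,335) beyond the stop. The blanks are at (292,125), (367,130), (441,118) and (516,130).

```bash
cat > m.py <<'E'
from h import *
def blanks(name,z=.038,show=True):
    im,pose=load(name);hsv=cv2.cvtColor(im,cv2.COLOR_BGR2HSV)
    m=((hsv[...,2]<115)&(hsv[...,2]>40)&(hsv[...,1]>100)&((hsv[...,0]<15))).astype(np.uint8)
    m=cv2.morphologyEx(m,cv2.MORPH_OPEN,np.ones((3,3)))
    out=[]
    for c in cv2.findContours(m,0,cv2.CHAIN_APPROX_NONE)[0]:
        if cv2.contourArea(c)<300: continue
        P=onz("wrist",c.reshape(-1,2),z,pose)[:,:2]
        if not(.35<P[:,0].mean()<.66 and -.12<P[:,1].mean()<.2): continue
        (cx,cy),wh,a=cv2.minAreaRect((P*1000).astype(np.float32))
        b=cv2.boxPoints(((cx,cy),wh,a));out.append((cx,cy,wh,a,b))
    return out
E
python3 - <<'E'
from m import *
im,pose=load("w2");k=1.5625
for b in blanks("w2"): print(np.round(b[:2],1),np.round(b[2],1),round(b[3],1),b[4].round(0).tolist())
f=lambda l,z:print(z,(onz("wrist",np.array(l)/k,z,pose)[:,:2]*1000).round(1).tolist())
f([(568,261),(237,20),(262,255)],.012) # corners
f([(541,10),(557,214),(570,214)],.036)  # rule edges
f([(417,231),(553,216)],.036) # stop inner edge top
f([(406,243)],.052)
f([(219,293)],.058)
f([(193,297)],.035)
f([(145,103)],.03);f([(372,4)],.046)
E
```

```text
[536.3 -43.8] [71.1 15.2] 13.4 [[500.0, -45.0], [503.0, -59.0], [573.0, -43.0], [569.0, -28.0]]
[522.3 106.9] [ 8.4 97.1] 87.8 [[474.0, 105.0], [571.0, 101.0], [571.0, 109.0], [474.0, 113.0]]
0.012 [[625.4, 172.6], [424.1, -97.9], [620.6, -79.5]]
0.036 [[426.7, 138.4], [584.3, 151.7], [583.8, 162.4]]
0.036 [[599.2, 45.6], [585.9, 148.6]]
0.052 [[605.4, 37.4]]
0.058 [[639.9, -101.6]]
0.035 [[649.6, -135.5]]
0.03 [[488.2, -172.2]]
0.046 [[432.0, 13.6]]
```

```bash
python3 - <<'E'
from m import *
k=1.5625
obs=[("w2",(568,261),.012,(105,125)),("w1",(178,243),.012,(-145,-125)),("w1",(480,210),.012,(-145,125)),
("w2",(406,243),.05,(75,-8.5)),("w1",(299,245),.046,(-121,-16)),("w2",(417,231),.036,(65,0)),("w2",(553,216),.036,(65,105))]
W=[];B=[]
for n,uv,z,b in obs:
    im,pose=load(n);W.append(onz("wrist",np.array(uv)/k,z,pose)[0,:2]*1000);B.append(b)
W=np.array(W);B=np.array(B,float)
def fit(W,B):
    w=W-W.mean(0);b=B-B.mean(0);a=np.arctan2((b[:,0]*w[:,1]-b[:,1]*w[:,0]).sum(),(b*w).sum())
    R=np.array([[np.cos(a),-np.sin(a)],[np.sin(a),np.cos(a)]]);t=W.mean(0)-R@B.mean(0);return a,R,t
a,R,t=fit(W,B);print(a,t);print((W-(B@R.T+t)).round(1).tolist())
im,pose=load("w2");hsv=cv2.cvtColor(im,cv2.COLOR_BGR2HSV)
for uv in [(292,125),(367,130),(441,118),(516,130),(340,180),(400,150),(300,225),(250,100)]:
    u,v=int(uv[0]/k),int(uv[1]/k);print(uv,hsv[v,u])
# gate angle
g=(onz("wrist",np.array([(219,293),])/k,.058,pose)[0,:2]*1000-t)@R;h=g-[75,-8.5];print("knob",g,np.hypot(*h),np.arctan2(-h[1],-h[0]))
E
```

```text
0.08493206464143707 [529.57111284  38.80122313]
[[1.8, 0.4], [2.9, -3.4], [1.8, -0.5], [0.7, 0.7], [-12.5, 1.9], [4.8, 1.3], [0.5, -0.4]]
(292, 125) [ 11 126 111]
(367, 130) [ 12 129 128]
(441, 118) [ 11 128 120]
(516, 130) [ 11 126 117]
(340, 180) [ 15  99 178]
(400, 150) [ 16  97 177]
(300, 225) [ 20  86 237]
(250, 100) [ 15  97 174]
knob [  97.98224376 -149.27484777] 142.63849863906373 1.7326240376935638
```

```bash
sed -i 's/hsv\[...,2\]<115/hsv[...,2]<150/' m.py; cat >> m.py <<'E'
A=0.085;RB=np.array([[np.cos(A),-np.sin(A)],[np.sin(A),np.cos(A)]]);TB=np.array([531.5,38.8])
def tob(P): return (np.asarray(P)-TB)@RB
def tow(P): return np.asarray(P)@RB.T+TB
def report(name):
    for b in sorted(blanks(name),key=lambda b:b[1]):
        c=tob(b[4]);c=c[np.argsort(c[:,0])];n=c[:2].mean(0);f=c[2:].mean(0);d=f-n
        print("near",n.round(1),"far",f.round(1),"L %.0f w %.1f yaw %.3f"%(max(b[2]),min(b[2]),np.arctan2(d[1],d[0])))
E
python3 - <<'E'
from m import *
report("w2")
# rule line refine: fence inner top edge
im,pose=load("w1");hsv=cv2.cvtColor(im,cv2.COLOR_BGR2HSV)
for n in ("w1","w2"):
    im,pose=load(n);hsv=cv2.cvtColor(im,cv2.COLOR_BGR2HSV);m=((hsv[...,1]<50)&(hsv[...,2]>90)).astype(np.uint8)
    for c in cv2.findContours(m,0,cv2.CHAIN_APPROX_NONE)[0]:
        P=onz("wrist",c.reshape(-1,2),.037,pose)[:,:2]*1000;P=tob(P)
        if cv2.contourArea(c)>200 and 80<P[:,1].mean()<140: print(n,"rule",P.min(0),P.max(0),cv2.minAreaRect(P.astype(np.float32)))
o=proj("wrist",np.c_[tow([[65,0],[65,105],[-121,-16],[75,-8.5],[105,125],[105,-125]])/1000,[.036,.036,.046,.05,.012,.012]],load("w2")[1])*1.5625;print(o.round(0).tolist())
o=proj("wrist",np.c_[tow([[-136,-26],[-136,-6],[-106,-6],[-145,-125],[-145,125]])/1000,[.046,.046,.046,.012,.012]],load("w1")[1])*1.5625;print(o.round(0).tolist())
E
```

```text
near [-112.7  -86.4] far [ 105.4 -173.6] L 235 w 86.1 yaw -0.380
near [-74.3 -90.9] far [ 34.9 -76.7] L 110 w 29.7 yaw 0.130
near [-68.2 -24.4] far [ 48.8 -34.1] L 117 w 26.8 yaw -0.083
near [-76.9  17.4] far [47.4 32.2] L 125 w 27.1 yaw 0.119
near [-54.5  86.5] far [48.8 72. ] L 104 w 30.7 yaw -0.140
w1 rule [-135.26702672  106.46050678] [ 39.01362    119.35250736] ((-48.127288818359375, 112.9044418334961), (174.39102172851562, 10.941217422485352), 0.6922826766967773)
w2 rule [-104.40875141  106.72332738] [ 63.42879618 118.87871624] ((-20.483619689941406, 112.89189910888672), (167.7718963623047, 10.853858947753906), 0.6147831082344055)
[[415.0, 227.0], [553.0, 218.0], [371.0, -20.0], [405.0, 245.0], [568.0, 261.0], [267.0, 286.0]]
[[282.0, 246.0], [308.0, 243.0], [313.0, 283.0], [181.0, 242.0], [481.0, 210.0]]
```

Board pose fits: yaw ≈0.09, origin ≈(531.5, 38.8) mm. The blank lengths come out at about 104 to 126 mm as they should. The plan is to turn the gripper so its two half-open fingers form an 80 mm wide pusher, then compact the row from the gate side.

Emit:
{"name": "step_arm", "arguments": {"rows": [[[0.567, -0.793, 0], [0, 0, 0], 0.6], [[0.567, -0.793, 0], [0, 0, 0], 0.6], [[0.567, -0.793, 0], [0, 0, 0], 0.6], [[0, 0, 0], [0, 0, 0], 0.6]]}}

```text
time: 2.8
ee_pos: [0.5342, -0.0895, 0.2331]
tool_rot: [[-1.0, 0.007, -0.0], [0.007, 1.0, -0.002], [0.0, -0.002, -1.0]]
ft_force: [-0.4, 0.6, -0.2]
grip_width: 0.603
finger_force: 0.0
```

Emit:
{"name": "step_arm", "arguments": {"rows": [[[0, 0, 0], [0, 0, 0.0471], 0.6], [[0, 0, 0], [0, 0, 0.0471], 0.6], [[0, 0, 0], [0, 0, 0.0471], 0.6], [[0, 0, 0], [0, 0, 0.0471], 0.6], [[0, 0, 0], [0, 0, 0.0471], 0.6], [[0, 0, 0], [0, 0, 0.0471], 0.6], [[0, 0, 0], [0, 0, 0.0471], 0.6], [[0, 0, 0], [0, 0, 0.0471], 0.6], [[0, 0, 0], [0, 0, 0.0471], 0.6], [[0, 0, 0], [0, 0, 0.0471], 0.6]]}}

```text
time: 3.8
ee_pos: [0.5381, -0.0851, 0.2327]
tool_rot: [[-0.084, 0.996, 0.002], [0.996, 0.084, -0.0], [-0.0, 0.002, -1.0]]
ft_force: [0.4, 0.9, -0.2]
grip_width: 0.604
finger_force: 0.0
```

Emit:
{"name": "step_arm", "arguments": {"rows": [[[0, 0, 0.9], [0, 0, 0], 0.6], [[0, 0, 0.9], [0, 0, 0], 0.6], [[0, 0, 0], [0, 0, 0], 0.6]]}}

```text
time: 4.1
ee_pos: [0.533, -0.0844, 0.1364]
tool_rot: [[-0.09, 0.996, -0.012], [0.996, 0.09, 0.002], [0.003, -0.011, -1.0]]
ft_force: [-0.6, -0.4, 0.3]
grip_width: 0.603
finger_force: 0.0
```

```bash
sed -i 's/^A=0.085/A=0.09/' m.py; python3 - <<'E'
from m import *
s=wshot("w3");print(tob(s["ee_pos"][:2]*1000),np.arctan2(s["tool_rot"][1,0],s["tool_rot"][0,0])-np.pi/2)
im,_=load("w3");cv2.imwrite("pics/w3b.png",cv2.resize(im,(800,600),interpolation=cv2.INTER_CUBIC))
E
```

```text
[  -9.60177514 -122.85976469] 0.09055471500792511
```

View pics/w3b.png

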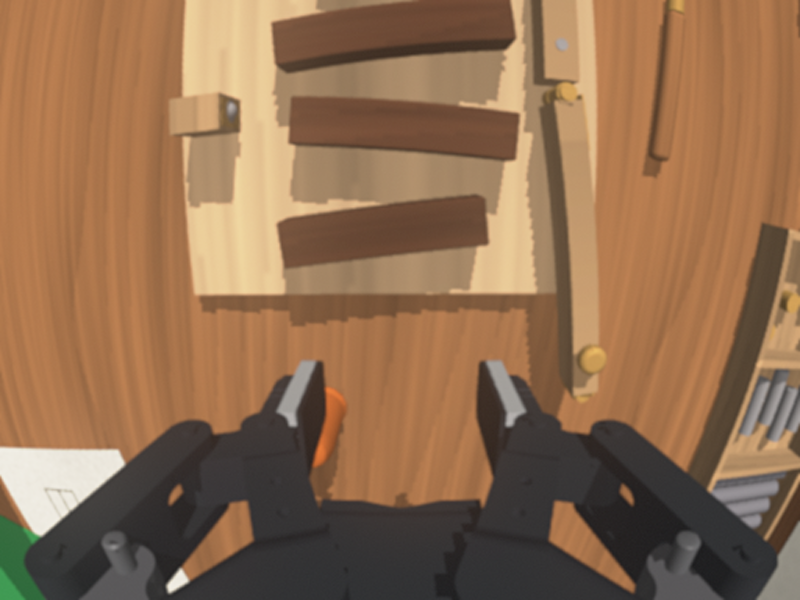

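The two spread fingers are aligned behind the blank nearest the gate side. The post is at (205,115), and the gate bar runs from (566,92) to (590,360), clear of the fingers. Next I'll settle and descend.

Emit:
{"name": "step_arm", "arguments": {"rows": [[[0, 0, 0.4], [0, 0, 0], 0.6], [[0, 0, 0.4], [0, 0, 0], 0.6], [[0, 0, 0.4], [0, 0, 0], 0.6], [[0, 0, 0], [0, 0, 0], 0.6], [[0, 0, 0], [0, 0, 0], 0.6], [[0, 0, 0], [0, 0, 0], 0.6]]}}

```text
time: 4.75
ee_pos: [0.5405, -0.0864, 0.084]
tool_rot: [[-0.09, 0.996, 0.005], [0.996, 0.09, -0.001], [-0.001, 0.004, -1.0]]
ft_force: [0.2, 0.1, -0.2]
grip_width: 0.602
finger_force: 0.0
```

```bash
python3 - <<'E'
from m import *
s=ctrl.sense();print(s["ee_pos"],tob(s["ee_pos"][:2]*1000),np.arctan2(s["tool_rot"][1,0],s["tool_rot"][0,0])-np.pi/2)
report("w3")
E
```

```text
[ 0.54047989 -0.08643892  0.08404631] [  -2.3127441  -125.53914445] 0.08970862279906688
near [-117.8  -93.7] far [  96.7 -162.6] L 225 w 71.6 yaw -0.310
near [-75.3 -91.2] far [ 34.4 -77.8] L 111 w 27.6 yaw 0.121
near [-68.9 -24.9] far [ 49.5 -33.8] L 119 w 26.6 yaw -0.075
near [-77.3  15.8] far [48.1 29.3] L 126 w 31.3 yaw 0.107
```

Emit:
{"name": "step_arm", "arguments": {"rows": [[[0, 0, 0.4], [0, 0, 0], 0.6], [[0, 0, 0.4], [0, 0, 0], 0.6], [[0, 0, 0.4], [0, 0, 0], 0.6], [[0, 0, 0.2], [0, 0, 0], 0.6], [[0, 0, 0], [0, 0, 0], 0.6], [[0, 0, 0], [0, 0, 0], 0.6]]}}

```text
time: 5.35
ee_pos: [0.5395, -0.0865, 0.0124]
tool_rot: [[-0.089, 0.996, 0.002], [0.996, 0.089, -0.0], [-0.0, 0.002, -1.0]]
ft_force: [0.5, 0.7, -0.0]
grip_width: 0.601
finger_force: 0.0
```

Emit:
{"name": "step_arm", "arguments": {"rows": [[[0.1, 0, 0], [0, 0, 0], 0.6], [[0.1, 0, 0], [0, 0, 0], 0.6], [[0.1, 0, 0], [0, 0, 0], 0.6], [[0.1, 0, 0], [0, 0, 0], 0.6], [[0.1, 0, 0], [0, 0, 0], 0.6], [[0.1, 0, 0], [0, 0, 0], 0.6], [[0.1, 0, 0], [0, 0, 0], 0.6], [[0.1, 0, 0], [0, 0, 0], 0.6], [[0.1, 0, 0], [0, 0, 0], 0.6], [[0.1, 0, 0], [0, 0, 0], 0.6]]}}

```text
time: 6.35
ee_pos: [0.5342, -0.0362, 0.0113]
tool_rot: [[-0.089, 0.996, 0.0], [0.996, 0.089, -0.0], [-0.0, 0.0, -1.0]]
ft_force: [0.1, -1.5, 0.8]
grip_width: 0.597
finger_force: 0.8
```

Emit:
{"name": "step_arm", "arguments": {"rows": [[[0.1, 0, -0.02], [0, 0, 0], 0.6], [[0.1, 0, 0], [0, 0, 0], 0.6], [[0.1, 0, 0], [0, 0, 0], 0.6], [[0.1, 0, 0], [0, 0, 0], 0.6], [[0.1, 0, 0], [0, 0, 0], 0.6], [[0.1, 0, 0], [0, 0, 0], 0.6], [[0.1, 0, 0], [0, 0, 0], 0.6], [[0.1, 0, 0], [0, 0, 0], 0.6], [[0, 0, 0], [0, 0, 0], 0.6]]}}

```text
time: 7.25
ee_pos: [0.5304, 0.0043, 0.0123]
tool_rot: [[-0.09, 0.996, -0.0], [0.996, 0.09, 0.001], [0.001, -0.0, -1.0]]
ft_force: [-0.6, -0.0, 0.0]
grip_width: 0.599
finger_force: 0.0
```

```bash
python3 - <<'E'
from m import *
s=wshot("w4");print(s["ee_pos"],tob(s["ee_pos"][:2]*1000),s["wrist_torque"],s["ft_force"])
report("w4")
im=cams.grab_frame("top")[150:270,180:340];w=load("w4")[0]
cv2.imwrite("pics/w4b.png",np.vstack([cv2.resize(w[:260],(760,386)),cv2.resize(im,(280,210),interpolation=cv2.INTER_CUBIC)[:, :].copy() if 0 else cv2.copyMakeBorder(cv2.resize(im,(280,210),interpolation=cv2.INTER_CUBIC),0,0,0,480,0)]))
E
```

```text
[0.53041136 0.0042668  0.01226479] [ -4.18802656 -34.29558706] [ 0.04781404 -0.0064617  -0.0116729 ] [-0.60752109 -0.01340943  0.03121634]
near [-75.8  16.3] far [50.  16.1] L 126 w 77.0 yaw -0.002
near [114.7  16.6] far [124.6  15.4] L 87 w 9.9 yaw -0.113
near [-54.  71.] far [50.4 72.1] L 104 w 28.2 yaw 0.010
```

View pics/w4b.png

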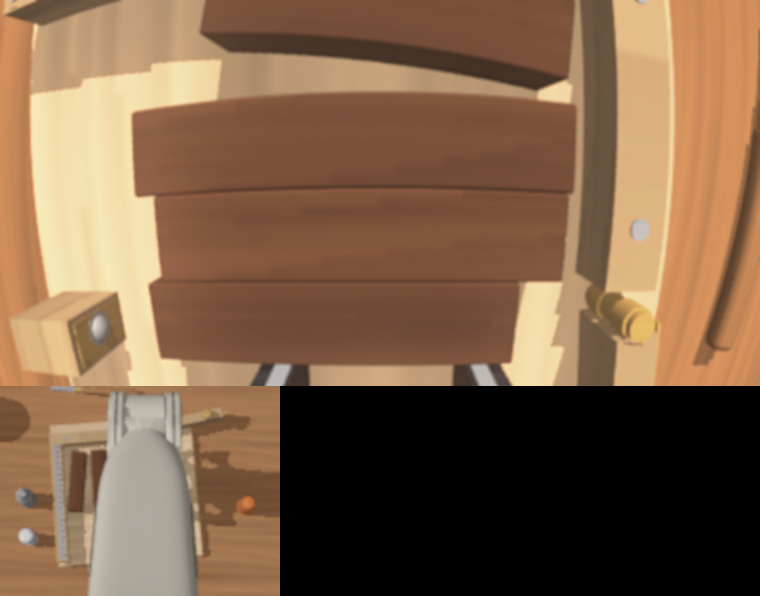

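Three blanks are already tight and square against each other (row edge at y≈-22, yaw ≈0). The fourth is still skewed near the fence. I'll keep pushing and slow down at the end.

Emit:
{"name": "step_arm", "arguments": {"rows": [[[0.08, 0, 0], [0, 0, 0], 0.6], [[0.08, 0, 0], [0, 0, 0], 0.6], [[0.08, 0, 0], [0, 0, 0], 0.6], [[0.08, 0, 0], [0, 0, 0], 0.6], [[0.08, 0, 0], [0, 0, 0], 0.6], [[0, 0, 0], [0, 0, 0], 0.6]]}}

```text
time: 7.95
ee_pos: [0.5286, 0.0241, 0.0123]
tool_rot: [[-0.09, 0.996, -0.0], [0.996, 0.09, 0.001], [0.001, -0.0, -1.0]]
ft_force: [-0.2, 0.1, 0.2]
grip_width: 0.602
finger_force: 0.0
```

Emit:
{"name": "step_arm", "arguments": {"rows": [[[0.02, 0, 0], [0, 0, 0], 0.6], [[0.02, 0, 0], [0, 0, 0], 0.6], [[0.02, 0, 0], [0, 0, 0], 0.6], [[0, 0, 0], [0, 0, 0], 0.6]]}}

```text
time: 8.35
ee_pos: [0.5285, 0.0262, 0.0123]
tool_rot: [[-0.089, 0.996, 0.0], [0.996, 0.089, -0.0], [-0.0, 0.0, -1.0]]
ft_force: [0.4, -1.6, -0.6]
grip_width: 0.606
finger_force: 0.7
```

Emit:
{"name": "step_arm", "arguments": {"rows": [[[0.02, 0, 0], [0, 0, 0], 0.6], [[0.02, 0, 0], [0, 0, 0], 0.6], [[0, 0, 0], [0, 0, 0], 0.6]]}}

```text
time: 8.65
ee_pos: [0.5286, 0.0272, 0.0124]
tool_rot: [[-0.089, 0.996, 0.001], [0.996, 0.089, -0.002], [-0.002, 0.0, -1.0]]
ft_force: [-0.0, -5.1, -0.7]
grip_width: 0.602
finger_force: 2.5
```

```bash
python3 - <<'E'
from m import *
s=wshot("w5");print(s["ee_pos"],tob(s["ee_pos"][:2]*1000),s["ft_force"])
report("w5")
E
```

```text
[0.52856819 0.02721899 0.01235397] [ -3.96082966 -11.27063639] [-0.04174323 -5.11023862 -0.65886472]
near [114.7 -20.8] far [125.   64.5] L 86 w 9.8 yaw 1.451
near [-75.6  51.3] far [50.2 52.1] L 126 w 102.9 yaw 0.007
```

The row is now square (yaw 0.007, width 103 mm) with only 5 N on it. Next I'll back off, lift, turn back 90° and open fully, so a single 14.5 mm finger can push each near end.

Emit:
{"name": "step_arm", "arguments": {"rows": [[[-0.1, 0, 0], [0, 0, 0], 0.6], [[-0.3, 0, 0], [0, 0, 0], 0.6], [[0, 0, -0.6], [0, 0, 0], 0.6], [[0, 0, -0.6], [0, 0, 0], 0.6], [[0, 0, -0.6], [0, 0, 0], 1], [[0, 0, 0], [0, 0, -0.045], 1], [[0, 0, 0], [0, 0, -0.045], 1], [[0, 0, 0], [0, 0, -0.045], 1], [[0, 0, 0], [0, 0, -0.045], 1], [[0, 0, 0], [0, 0, -0.045], 1]]}}

```text
time: 9.7
ee_pos: [0.53, 0.0077, 0.1023]
tool_rot: [[-0.719, 0.695, -0.0], [0.695, 0.719, 0.001], [0.001, 0.0, -1.0]]
ft_force: [0.3, -0.3, -0.5]
grip_width: 0.998
finger_force: 0.0
```

Emit:
{"name": "step_arm", "arguments": {"rows": [[[0, 0, 0], [0, 0, -0.045], 1], [[0, 0, 0], [0, 0, -0.045], 1], [[0, 0, 0], [0, 0, -0.045], 1], [[0, 0, 0], [0, 0, -0.045], 1], [[0, 0, 0], [0, 0, -0.045], 1], [[0, 0, 0], [0, 0, -0.045], 1], [[0.54, 0.43, 0], [0, 0, 0], 1], [[0.54, 0.43, 0], [0, 0, 0], 1], [[0.54, 0.43, 0], [0, 0, 0], 1], [[0, 0, 0], [0, 0, 0], 1]]}}

```text
time: 10.7
ee_pos: [0.4403, 0.0674, 0.1018]
tool_rot: [[-0.997, -0.076, -0.005], [-0.076, 0.997, 0.001], [0.005, 0.001, -1.0]]
ft_force: [0.9, -0.5, -0.2]
grip_width: 0.997
finger_force: 0.0
```

Emit:
{"name": "step_arm", "arguments": {"rows": [[[0, 0, 0], [0, 0, 0], 1], [[0, 0, 0], [0, 0, 0], 1]]}}

```text
time: 10.9
ee_pos: [0.4459, 0.0662, 0.1027]
tool_rot: [[-0.997, -0.073, 0.002], [-0.073, 0.997, 0.0], [-0.002, 0.0, -1.0]]
ft_force: [0.1, 0.3, 0.8]
grip_width: 0.996
finger_force: 0.0
```

```bash
python3 - <<'E'
from m import *
s=wshot("w6");print(s["ee_pos"],tob(s["ee_pos"][:2]*1000),np.arctan2(-s["tool_rot"][1,0],-s["tool_rot"][0,0]),s["grip_width"],s["joint_pos"].round(2))
im,_=load("w6");cv2.imwrite("pics/w6b.png",cv2.resize(im,(800,600),interpolation=cv2.INTER_CUBIC))
E
```

```text
[0.44585657 0.06623708 0.10269093] [-82.83080739  35.02354669] 0.07312776199417956 0.9959028187685225 [ 0.15  0.25 -0.34  0.98  0.    0.07]
```

View pics/w6b.png

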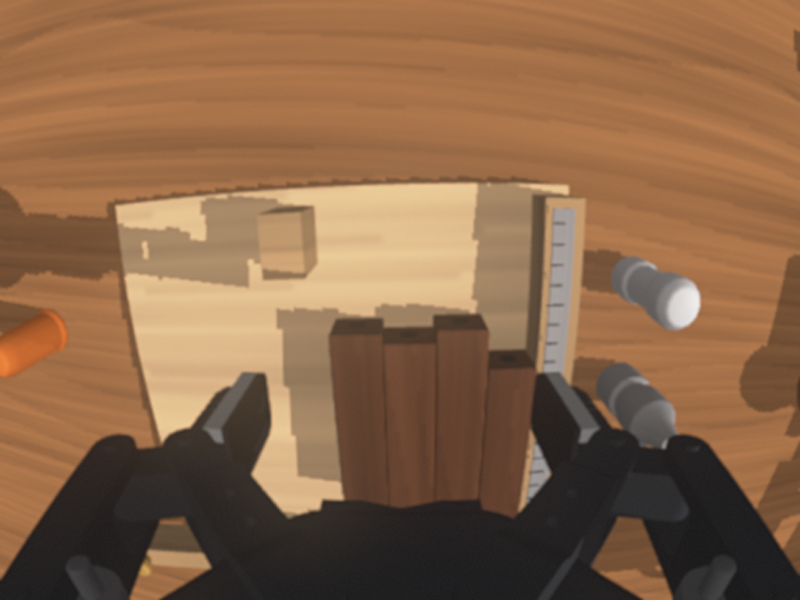

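Looking from the robot side, the near ends of the row are at (357,322), (410,331), (461,318) and (511,353). The open fingertips show at (257,376) and (549,376), and the row lies tight against the fence. I'll compute the near-end positions.

```bash
python3 - <<'E'
from m import *
im,pose=load("w6");k=1.5625
f=lambda l,z:print(tob(onz("wrist",np.array(l)/k,z,pose)[:,:2]*1000).round(1).tolist())
f([(333,332),(383,330),(384,341),(436,340),(437,328),(487,328),(488,364),(534,366)],.038-.0) 
f([(333,321),(383,319),(384,330),(436,328),(437,318),(487,316),(488,353),(534,353)],.038)
f([(243,375),(268,375),(538,375),(562,375)],pose[0][2]+.013)
f([(535,197),(524,500)],.036)
E
```

```text
[[-76.8, 2.8], [-77.6, 26.8], [-71.9, 27.2], [-72.0, 52.1], [-78.1, 52.5], [-77.6, 76.7], [-58.5, 78.1], [-56.4, 102.1]]
[[-82.4, 3.2], [-83.1, 27.0], [-77.6, 27.3], [-78.1, 52.1], [-83.2, 52.5], [-83.7, 76.4], [-64.5, 77.8], [-63.6, 101.5]]
[[-91.2, -15.3], [-91.4, -6.7], [-89.9, 79.1], [-89.4, 87.4]]
[[-140.1, 98.1], [34.6, 107.3]]
```

Emit:
{"name": "step_arm", "arguments": {"rows": [[[0, 0.1, 0], [0, 0, -0.0054], 1], [[0, 0, 0.5], [0, 0, 0], 1], [[0, 0, 0.5], [0, 0, 0], 1], [[0, 0, 0.5], [0, 0, 0], 1], [[0, 0, 0.3], [0, 0, 0], 1], [[0, 0, 0.1], [0, 0, 0], 1], [[0, 0, 0], [0, 0, 0], 1], [[0, 0, 0], [0, 0, 0], 1]]}}

```text
time: 11.75
ee_pos: [0.445, 0.0717, 0.0079]
tool_rot: [[-0.996, -0.091, 0.001], [-0.091, 0.996, 0.0], [-0.001, 0.0, -1.0]]
ft_force: [-0.6, 0.6, 0.2]
grip_width: 1.002
finger_force: 0.0
```

```bash
cat > p.py <<'E'
from m import *
s=ctrl.sense();print(tob(s["ee_pos"][:2]*1000).round(1),s["ee_pos"][2].round(4),np.arctan2(-s["tool_rot"][1,0],-s["tool_rot"][0,0]).round(4),s["ft_force"].round(1),s["time"])
E
python3 p.py
```

```text
[-83.2  40.6] 0.0079 0.0908 [-0.6  0.6  0.2] 11.75
```

Emit:
{"name": "step_arm", "arguments": {"rows": [[[-0.08, 0, 0], [0, 0, 0], 1], [[-0.08, 0, 0], [0, 0, 0], 1], [[-0.08, 0, 0], [0, 0, 0], 1], [[-0.08, 0, 0], [0, 0, 0], 1], [[-0.08, 0, 0], [0, 0, 0], 1], [[-0.08, 0, 0], [0, 0, 0], 1], [[-0.08, 0, 0], [0, 0, 0], 1], [[0, 0, 0], [0, 0, 0], 1]]}}

```text
time: 12.55
ee_pos: [0.4731, 0.0743, 0.0074]
tool_rot: [[-0.996, -0.091, 0.001], [-0.091, 0.996, 0.0], [-0.001, -0.0, -1.0]]
ft_force: [-0.2, 0.4, 1.2]
grip_width: 1.0
finger_force: 0.0
```

Emit:
{"name": "step_arm", "arguments": {"rows": [[[-0.02, 0, 0], [0, 0, 0], 1], [[-0.02, 0, 0], [0, 0, 0], 1], [[-0.02, 0, 0], [0, 0, 0], 1], [[-0.02, 0, 0], [0, 0, 0], 1], [[0, 0, 0], [0, 0, 0], 1]]}}

```text
time: 13.05
ee_pos: [0.4763, 0.0746, 0.0073]
tool_rot: [[-0.996, -0.091, 0.0], [-0.091, 0.996, 0.0], [-0.0, 0.0, -1.0]]
ft_force: [-0.8, 0.3, 0.1]
grip_width: 1.001
finger_force: 0.0
```

```bash
python3 p.py
```

```text
[-51.8  40.6] 0.0073 0.0907 [-0.8  0.3  0.1] 13.05
```

Emit:
{"name": "step_arm", "arguments": {"rows": [[[-0.02, 0, 0], [0, 0, 0], 1], [[-0.02, 0, 0], [0, 0, 0], 1], [[-0.02, 0, 0], [0, 0, 0], 1], [[0, 0, 0], [0, 0, 0], 1]]}}

```text
time: 13.45
ee_pos: [0.4777, 0.0747, 0.0071]
tool_rot: [[-0.996, -0.091, -0.003], [-0.091, 0.996, 0.0], [0.003, 0.0, -1.0]]
ft_force: [-4.3, -0.3, 4.3]
grip_width: 1.002
finger_force: 2.5
```

Emit:
{"name": "step_arm", "arguments": {"rows": [[[-0.02, 0, 0], [0, 0, 0], 1], [[0, 0, 0], [0, 0, 0], 1]]}}

```text
time: 13.65
ee_pos: [0.4777, 0.0748, 0.007]
tool_rot: [[-0.996, -0.091, -0.004], [-0.091, 0.996, -0.0], [0.004, 0.0, -1.0]]
ft_force: [-7.1, -0.8, 5.8]
grip_width: 1.002
finger_force: 3.6
```

```bash
python3 p.py
```

```text
[-50.4  40.7] 0.007 0.0915 [-7.1 -0.8  5.8] 13.65
```

D is home: no motion at 7 N, and x = -50.4 matches its length. C is next, lifting over the post on the way.

Emit:
{"name": "step_arm", "arguments": {"rows": [[[0.1, 0, 0], [0, 0, 0], 1], [[0, 0, -0.6], [0, 0, 0], 1], [[0, 0, -0.6], [0, 0, 0], 1], [[0.4, -0.28, 0], [0, 0, 0], 1], [[0.41, -0.27, 0], [0, 0, 0], 1], [[0, 0, 0], [0, 0, 0], 1], [[0, 0, 0], [0, 0, 0], 1], [[0, 0, 0], [0, 0, 0], 1]]}}

```text
time: 14.45
ee_pos: [0.4386, 0.0437, 0.0676]
tool_rot: [[-0.996, -0.091, 0.002], [-0.091, 0.996, 0.0], [-0.002, 0.0, -1.0]]
ft_force: [0.0, -0.4, 0.1]
grip_width: 0.999
finger_force: 0.0
```

```bash
python3 p.py
```

```text
[-92.1  13.2] 0.0676 0.0907 [ 0.  -0.4  0.1] 14.45
```

Emit:
{"name": "step_arm", "arguments": {"rows": [[[0, 0, 0.4], [0, 0, 0], 1], [[0, 0, 0.4], [0, 0, 0], 1], [[0, 0, 0.38], [0, 0, 0], 1], [[0, 0, 0], [0, 0, 0], 1], [[-0.08, 0, 0], [0, 0, 0], 1], [[-0.08, 0, 0], [0, 0, 0], 1], [[-0.08, 0, 0], [0, 0, 0], 1], [[-0.08, 0, 0], [0, 0, 0], 1], [[0, 0, 0], [0, 0, 0], 1]]}}

```text
time: 15.35
ee_pos: [0.4543, 0.045, 0.0089]
tool_rot: [[-0.996, -0.091, 0.002], [-0.091, 0.996, 0.0], [-0.002, 0.0, -1.0]]
ft_force: [0.2, -0.3, -0.3]
grip_width: 1.001
finger_force: 0.0
```

Emit:
{"name": "step_arm", "arguments": {"rows": [[[-0.02, 0, 0], [0, 0, 0], 1], [[-0.02, 0, 0], [0, 0, 0], 1], [[-0.02, 0, 0], [0, 0, 0], 1], [[-0.02, 0, 0], [0, 0, 0], 1], [[0, 0, 0], [0, 0, 0], 1]]}}

```text
time: 15.85
ee_pos: [0.4565, 0.0452, 0.0082]
tool_rot: [[-0.996, -0.091, -0.001], [-0.091, 0.996, 0.0], [0.001, 0.0, -1.0]]
ft_force: [-4.1, -0.4, 3.6]
grip_width: 1.003
finger_force: 1.8
```

```bash
python3 p.py
```

```text
[-74.2  13.1] 0.0082 0.0909 [-4.1 -0.4  3.6] 15.85
```

Emit:
{"name": "step_arm", "arguments": {"rows": [[[-0.02, 0, 0], [0, 0, 0], 1], [[0, 0, 0], [0, 0, 0], 1], [[0.1, 0, 0], [0, 0, 0], 1], [[0, 0, -0.6], [0, 0, 0], 1], [[0, 0, -0.6], [0, 0, 0], 1], [[0.2, -0.26, 0], [0, 0, 0], 1], [[0.2, -0.26, 0], [0, 0, 0], 1], [[0, 0, 0], [0, 0, 0], 1], [[0, 0, 0], [0, 0, 0], 1], [[0, 0, 0], [0, 0, 0], 1]]}}

```text
time: 16.85
ee_pos: [0.436, 0.0173, 0.0681]
tool_rot: [[-0.996, -0.091, 0.001], [-0.091, 0.996, 0.0], [-0.001, 0.0, -1.0]]
ft_force: [0.8, -0.4, -0.2]
grip_width: 0.995
finger_force: 0.0
```

```bash
python3 p.py
```

```text
[-97.  -12.9] 0.0681 0.0907 [ 0.8 -0.4 -0.2] 16.85
```

Emit:
{"name": "step_arm", "arguments": {"rows": [[[-0.1, 0.06, 0.4], [0, 0, 0], 1], [[0, 0, 0.4], [0, 0, 0], 1], [[0, 0, 0.38], [0, 0, 0], 1], [[0, 0, 0], [0, 0, 0], 1], [[-0.08, 0, 0], [0, 0, 0], 1], [[-0.08, 0, 0], [0, 0, 0], 1], [[-0.08, 0, 0], [0, 0, 0], 1], [[-0.08, 0, 0], [0, 0, 0], 1], [[-0.08, 0, 0], [0, 0, 0], 1], [[0, 0, 0], [0, 0, 0], 1]]}}

```text
time: 17.85
ee_pos: [0.4614, 0.0224, 0.0097]
tool_rot: [[-0.996, -0.091, 0.002], [-0.091, 0.996, 0.0], [-0.002, -0.0, -1.0]]
ft_force: [-0.2, -0.6, -0.4]
grip_width: 0.997
finger_force: 0.0
```

Emit:
{"name": "step_arm", "arguments": {"rows": [[[-0.02, 0, 0], [0, 0, 0], 1], [[-0.02, 0, 0], [0, 0, 0], 1], [[-0.02, 0, 0], [0, 0, 0], 1], [[-0.02, 0, 0], [0, 0, 0], 1], [[-0.02, 0, 0], [0, 0, 0], 1], [[-0.02, 0, 0], [0, 0, 0], 1], [[0, 0, 0], [0, 0, 0], 1]]}}

```text
time: 18.55
ee_pos: [0.4666, 0.023, 0.0094]
tool_rot: [[-0.996, -0.091, 0.001], [-0.091, 0.996, 0.0], [-0.001, -0.0, -1.0]]
ft_force: [0.3, -0.6, -0.3]
grip_width: 1.0
finger_force: 0.0
```

```bash
python3 p.py
```

```text
[-66.1 -10. ] 0.0094 0.0907 [ 0.3 -0.6 -0.3] 18.55
```

Emit:
{"name": "step_arm", "arguments": {"rows": [[[-0.02, 0, 0], [0, 0, 0], 1], [[-0.02, 0, 0], [0, 0, 0], 1], [[-0.02, 0, 0], [0, 0, 0], 1], [[0, 0, 0], [0, 0, 0], 1]]}}

```text
time: 18.95
ee_pos: [0.4666, 0.0231, 0.0089]
tool_rot: [[-0.996, -0.091, -0.005], [-0.091, 0.996, -0.0], [0.005, 0.0, -1.0]]
ft_force: [-6.5, -1.4, 5.0]
grip_width: 0.996
finger_force: 3.2
```

```bash
python3 p.py
```

```text
[-66.   -9.8] 0.0089 0.0914 [-6.5 -1.4  5. ] 18.95
```

Emit:
{"name": "step_arm", "arguments": {"rows": [[[0.1, 0, 0], [0, 0, 0], 1], [[0, 0, -0.6], [0, 0, 0], 1], [[0, 0, -0.6], [0, 0, 0], 1], [[0.28, -0.26, 0], [0, 0, 0], 1], [[0.28, -0.26, 0], [0, 0, 0], 1], [[0, 0, 0], [0, 0, 0], 1], [[0, 0, 0], [0, 0, 0], 1], [[0, 0, 0], [0, 0, 0], 1]]}}

```text
time: 19.75
ee_pos: [0.4397, -0.0054, 0.0694]
tool_rot: [[-0.996, -0.091, 0.001], [-0.091, 0.996, 0.0], [-0.001, 0.0, -1.0]]
ft_force: [0.0, 0.1, -0.4]
grip_width: 1.002
finger_force: 0.0
```

```bash
python3 p.py
```

```text
[-95.4 -35.7] 0.0694 0.0909 [ 0.   0.1 -0.4] 19.75
```

Emit:
{"name": "step_arm", "arguments": {"rows": [[[0, 0, 0.4], [0, 0, 0], 1], [[0, 0, 0.4], [0, 0, 0], 1], [[0, 0, 0.42], [0, 0, 0], 1], [[0, 0, 0], [0, 0, 0], 1], [[-0.08, 0, 0], [0, 0, 0], 1], [[-0.08, 0, 0], [0, 0, 0], 1], [[-0.08, 0, 0], [0, 0, 0], 1], [[-0.08, 0, 0], [0, 0, 0], 1], [[-0.08, 0, 0], [0, 0, 0], 1], [[-0.08, 0, 0], [0, 0, 0], 1]]}}

```text
time: 20.75
ee_pos: [0.4629, -0.0035, 0.0086]
tool_rot: [[-0.996, -0.091, 0.0], [-0.091, 0.996, 0.0], [-0.0, -0.0, -1.0]]
ft_force: [-1.1, 0.1, 0.7]
grip_width: 1.0
finger_force: 0.6
```

Emit:
{"name": "step_arm", "arguments": {"rows": [[[-0.08, 0, 0], [0, 0, 0], 1], [[-0.08, 0, 0], [0, 0, 0], 1], [[-0.02, 0, 0], [0, 0, 0], 1], [[-0.02, 0, 0], [0, 0, 0], 1], [[-0.02, 0, 0], [0, 0, 0], 1], [[-0.02, 0, 0], [0, 0, 0], 1], [[0, 0, 0], [0, 0, 0], 1]]}}

```text
time: 21.45
ee_pos: [0.4749, -0.0024, 0.0083]
tool_rot: [[-0.996, -0.091, 0.001], [-0.091, 0.996, -0.0], [-0.001, -0.0, -1.0]]
ft_force: [-0.6, -0.2, -1.0]
grip_width: 1.0
finger_force: 0.0
```

```bash
python3 p.py
```

```text
[-60.1 -35.9] 0.0083 0.0907 [-0.6 -0.2 -1. ] 21.45
```

Emit:
{"name": "step_arm", "arguments": {"rows": [[[-0.02, 0, 0], [0, 0, 0], 1], [[-0.02, 0, 0], [0, 0, 0], 1], [[-0.02, 0, 0], [0, 0, 0], 1], [[-0.02, 0, 0], [0, 0, 0], 1], [[0, 0, 0], [0, 0, 0], 1]]}}

```text
time: 21.95
ee_pos: [0.4772, -0.0021, 0.0081]
tool_rot: [[-0.996, -0.091, -0.003], [-0.091, 0.996, -0.0], [0.003, 0.0, -1.0]]
ft_force: [-4.9, -0.8, 4.9]
grip_width: 0.997
finger_force: 2.6
```

```bash
python3 p.py
```

```text
[-57.7 -35.8] 0.0081 0.091 [-4.9 -0.8  4.9] 21.95
```

All four are home. The stop positions match lengths of 104, 128, 120 and 112 mm. Next I'll go round to the outside of the gate with closed fingers and check the row on the way.

Emit:
{"name": "step_arm", "arguments": {"rows": [[[0.16, 0, 0], [0, 0, 0], 1], [[0, 0, -0.8], [0, 0, 0], 1], [[0, 0, -0.8], [0, 0, 0], 1], [[0, 0, -0.8], [0, 0, 0], 0], [[-0.8, -0.416, 0], [0, 0, 0], 0], [[-0.8, -0.416, 0], [0, 0, 0], 0], [[-0.8, -0.416, 0], [0, 0, 0], 0], [[-0.8, -0.416, 0], [0, 0, 0], 0], [[-0.8, -0.416, 0], [0, 0, 0], 0], [[0, 0, 0], [0, 0, 0], 0]]}}

```text
time: 22.95
ee_pos: [0.6839, -0.0908, 0.1246]
tool_rot: [[-0.996, -0.088, 0.002], [-0.088, 0.996, -0.001], [-0.002, -0.001, -1.0]]
ft_force: [-0.5, 0.7, -1.3]
grip_width: -0.004
finger_force: 0.0
```

Emit:
{"name": "step_arm", "arguments": {"rows": [[[0, 0, 0], [0, 0, 0], 0], [[0, 0, 0], [0, 0, 0], 0]]}}

```text
time: 23.15
ee_pos: [0.6784, -0.0879, 0.1281]
tool_rot: [[-0.996, -0.091, -0.001], [-0.091, 0.996, 0.0], [0.001, 0.0, -1.0]]
ft_force: [-0.2, -0.0, 0.4]
grip_width: 0.003
finger_force: 0.0
```

```bash
python3 p.py; python3 - <<'E'
from m import *
wshot("w7");report("w7")
im,_=load("w7");cv2.imwrite("pics/w7b.png",cv2.resize(im,(800,600),interpolation=cv2.INTER_CUBIC))
H=np.array([75,-8.5])
for p in [1.73,1.6,1.45,1.3,1.15,1,.85,.7,.55,.4,.25,.1,0]:
    u=-np.array([np.cos(p),np.sin(p)]);n=np.array([np.sin(p),-np.cos(p)])
    print(p,(H+147*u+(8+11*abs(n[0])+14.5*abs(n[1]))*n).round(0))
E
```

```text
[ 134.9 -139.4] 0.1281 0.0908 [-0.2 -0.   0.4] 23.15
near [  -5.2 -105.6] far [ 111.4 -197. ] L 148 w 74.4 yaw -0.665
near [-61.1  44.6] far [64.9 45.8] L 126 w 115.9 yaw 0.010
near [ 94.1 121.7] far [149.3 138. ] L 58 w 16.6 yaw 0.286
1.73 [ 119. -150.]
1.6 [  99. -155.]
1.45 [  78. -157.]
1.3 [  57. -156.]
1.15 [  37. -152.]
1 [  17. -146.]
0.85 [  -3. -136.]
0.7 [ -21. -123.]
0.55 [ -37. -108.]
0.4 [-50. -89.]
0.25 [-61. -69.]
0.1 [-69. -47.]
0 [-72. -31.]
```

View pics/w7b.png

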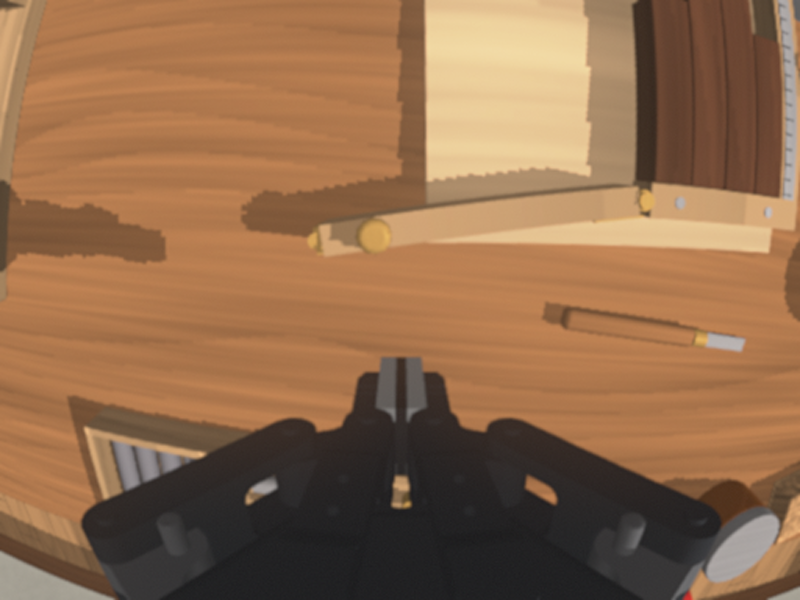

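The row's far ends lie against the stop and it remains tight. The open gate's knob is at (374,236) and the knife at (640,325), clear of the descent point. Next I'll descend outside the bar and sweep the gate along its arc.

Emit:
{"name": "step_arm", "arguments": {"rows": [[[0, 0, 0.5], [0, 0, 0], 0], [[0, 0, 0.5], [0, 0, 0], 0], [[0, 0, 0.5], [0, 0, 0], 0], [[0, 0, 0.5], [0, 0, 0], 0], [[0, 0, 0.08], [0, 0, 0], 0], [[0, 0, 0], [0, 0, 0], 0], [[0.16, -0.11, 0], [0, 0, 0], 0], [[0.16, -0.11, 0], [0, 0, 0], 0], [[0.2, -0.05, 0], [0, 0, 0], 0], [[0.2, -0.05, 0], [0, 0, 0], 0]]}}

```text
time: 24.2
ee_pos: [0.6447, -0.1085, 0.026]
tool_rot: [[-0.996, -0.09, 0.003], [-0.09, 0.996, -0.0], [-0.003, -0.001, -1.0]]
ft_force: [-0.3, 0.3, 0.2]
grip_width: -0.0
finger_force: 0.1
```

Emit:
{"name": "step_arm", "arguments": {"rows": [[[0.21, -0.02, 0], [0, 0, 0], 0], [[0.21, -0.02, 0], [0, 0, 0], 0], [[0.21, 0.01, 0], [0, 0, 0], 0], [[0.21, 0.01, 0], [0, 0, 0], 0], [[0.2, 0.04, 0], [0, 0, 0], 0], [[0.2, 0.04, 0], [0, 0, 0], 0], [[0.2, 0.06, 0], [0, 0, 0], 0], [[0.2, 0.06, 0], [0, 0, 0], 0], [[0, 0, 0], [0, 0, 0], 0]]}}

```text
time: 25.1
ee_pos: [0.561, -0.1064, 0.0256]
tool_rot: [[-0.996, -0.09, 0.0], [-0.09, 0.996, -0.0], [-0.0, -0.0, -1.0]]
ft_force: [-0.1, -0.9, -0.2]
grip_width: 0.001
finger_force: 0.0
```

```bash
python3 p.py
```

```text
[  16.4 -147.2] 0.0256 0.09 [-0.1 -0.9 -0.2] 25.1
```

On track, at (16,-147). Continuing the arc.

Emit:
{"name": "step_arm", "arguments": {"rows": [[[0.2, 0.11, 0], [0, 0, 0], 0], [[0.2, 0.11, 0], [0, 0, 0], 0], [[0.18, 0.13, 0], [0, 0, 0], 0], [[0.18, 0.13, 0], [0, 0, 0], 0], [[0.16, 0.15, 0], [0, 0, 0], 0], [[0.16, 0.15, 0], [0, 0, 0], 0], [[0.13, 0.19, 0], [0, 0, 0], 0], [[0.13, 0.19, 0], [0, 0, 0], 0], [[0, 0, 0], [0, 0, 0], 0]]}}

```text
time: 26.0
ee_pos: [0.4887, -0.0529, 0.0241]
tool_rot: [[-0.996, -0.092, -0.002], [-0.092, 0.996, 0.0], [0.002, 0.001, -1.0]]
ft_force: [-0.7, -0.0, 0.2]
grip_width: 0.001
finger_force: 0.0
```

Emit:
{"name": "step_arm", "arguments": {"rows": [[[0.11, 0.2, 0], [0, 0, 0], 0], [[0.11, 0.2, 0], [0, 0, 0], 0], [[0.08, 0.22, 0], [0, 0, 0], 0], [[0.08, 0.16, 0], [0, 0, 0], 0], [[0, 0, 0], [0, 0, 0], 0], [[0, 0, 0], [0, 0, 0], 0]]}}

```text
time: 26.6
ee_pos: [0.4678, -0.0168, 0.0244]
tool_rot: [[-0.996, -0.091, 0.0], [-0.091, 0.996, -0.0], [-0.0, -0.0, -1.0]]
ft_force: [0.1, -0.2, -0.8]
grip_width: -0.001
finger_force: 0.0
```

```bash
python3 p.py
```

```text
[-68.4 -49.7] 0.0244 0.0915 [ 0.1 -0.2 -0.8] 26.6
```

Emit:
{"name": "step_arm", "arguments": {"rows": [[[0, 0.05, 0], [0, 0, 0], 0], [[0, 0.05, 0], [0, 0, 0], 0], [[0, 0.05, 0], [0, 0, 0], 0], [[0, 0.05, 0], [0, 0, 0], 0], [[0, 0.05, 0], [0, 0, 0], 0], [[0, 0, 0], [0, 0, 0], 0]]}}

```text
time: 27.2
ee_pos: [0.4664, -0.0055, 0.0243]
tool_rot: [[-0.996, -0.09, -0.001], [-0.09, 0.996, -0.002], [0.001, -0.002, -1.0]]
ft_force: [-1.1, -2.9, 1.1]
grip_width: -0.0
finger_force: 1.4
```

Emit:
{"name": "step_arm", "arguments": {"rows": [[[0, 0.03, 0], [0, 0, 0], 0], [[0, 0.03, 0], [0, 0, 0], 0], [[0, 0.03, 0], [0, 0, 0], 0], [[0, 0, 0], [0, 0, 0], 0]]}}

```text
time: 27.6
ee_pos: [0.4665, 0.0004, 0.0244]
tool_rot: [[-0.996, -0.091, 0.0], [-0.091, 0.996, 0.001], [-0.0, 0.001, -1.0]]
ft_force: [0.2, 0.3, 0.1]
grip_width: -0.003
finger_force: 0.0
```

```bash
python3 p.py
```

```text
[-68.2 -32.4] 0.0244 0.0914 [0.2 0.3 0.1] 27.6
```

The force built to 3 N, then vanished, which suggests it snapped. I'll press a little further to confirm it is seated.

Emit:
{"name": "step_arm", "arguments": {"rows": [[[0, 0.03, 0], [0, 0, 0], 0], [[0, 0.03, 0], [0, 0, 0], 0], [[0, 0.02, 0], [0, 0, 0], 0], [[0, 0, 0], [0, 0, 0], 0]]}}

```text
time: 28.0
ee_pos: [0.4663, 0.0011, 0.0244]
tool_rot: [[-0.996, -0.089, 0.001], [-0.089, 0.996, -0.006], [-0.0, -0.006, -1.0]]
ft_force: [-0.4, -9.6, -0.5]
grip_width: -0.001
finger_force: 4.8
```

```bash
python3 p.py
```

```text
[-68.3 -31.7] 0.0244 0.089 [-0.4 -9.6 -0.5] 28.0
```

Hard stop at y = -31.7, where the shut gate should be. Next I'll back off, lift, and inspect from the far side.

Emit:
{"name": "step_arm", "arguments": {"rows": [[[0, -0.1, 0], [0, 0, 0], 0], [[0, -0.4, 0], [0, 0, 0], 0], [[0, -0.4, 0], [0, 0, 0], 0], [[0, 0, -0.8], [0, 0, 0], 0], [[0, 0, -0.8], [0, 0, 0], 0], [[0, 0, -0.8], [0, 0, 0], 0], [[0, 0, -0.8], [0, 0, 0], 0], [[-0.8, 0.6, 0], [0, 0, 0], 0], [[-0.8, 0.6, 0], [0, 0, 0], 0], [[-0.8, 0.6, 0], [0, 0, 0], 0]]}}

```text
time: 29.0
ee_pos: [0.5827, 0.0609, 0.1853]
tool_rot: [[-0.996, -0.09, 0.002], [-0.09, 0.996, 0.001], [-0.002, 0.001, -1.0]]
ft_force: [0.8, -0.4, 1.0]
grip_width: 0.002
finger_force: 0.0
```

Emit:
{"name": "step_arm", "arguments": {"rows": [[[-0.8, 0.3, 0], [0, 0, 0], 0], [[0, 0, 0], [0, 0, 0], 0], [[0, 0, 0], [0, 0, 0], 0], [[0, 0, 0], [0, 0, 0], 0]]}}

```text
time: 29.4
ee_pos: [0.6187, 0.0777, 0.1841]
tool_rot: [[-0.996, -0.09, -0.001], [-0.09, 0.996, 0.0], [0.001, 0.0, -1.0]]
ft_force: [0.0, -0.7, 0.2]
grip_width: 0.002
finger_force: 0.0
```

```bash
python3 p.py; python3 - <<'E'
from m import *
wshot("w8");report("w8")
im,_=load("w8");cv2.imwrite("pics/w8b.png",cv2.resize(im[:240],(800,375),interpolation=cv2.INTER_CUBIC))
E
```

```text
[90.4 30.9] 0.1841 0.0904 [ 0.  -0.7  0.2] 29.4
near [-105.2 -118.4] far [  92.6 -117.3] L 198 w 7.2 yaw 0.006
near [-62.   51.2] far [63.8 52.1] L 126 w 103.4 yaw 0.007
near [-34.7 136.3] far [ -9.7 134.2] L 26 w 25.1 yaw -0.086
```

View pics/w8b.png

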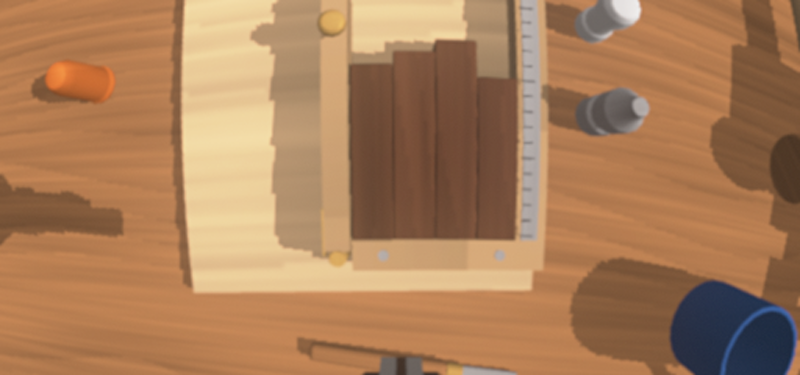

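The row is tight and square, with all far ends flush at the stop (row y≈239 px). The gate lies parallel along it with its knob at (332,22), and the bystanders are undisturbed. Handing in.

```bash
python3 -c "
from station import ctrl
print(ctrl.close_job())"
```

```text
the job is handed in; nothing more can be done
None
```

I handed the job in at about 29 s: all four blanks measured square and tight between fence and stop, the gate reached its hard stop after the catch, and no push I read exceeded about 10 N; the hand-in did not return a verdict.

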